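# Seat a terminal carrier under the retaining block of a wiring holder

## Robot

A 7-joint arm with a two-finger parallel gripper is mounted at the origin on the work surface. World frame = base frame: x ahead of the robot, y to its left, z up, the work surface at z = 0. Lengths are in m, angles in rad, forces in N, time in s.
With the tool pointing down it reaches from about 0.425 to 0.875 m from the base axis. Payload 4.7 kg.
Tool frame: the origin (TCP) lies midway between the tips of the shut fingers; the grasp point (between the pads) lies 19 mm behind it; z points along the fingers, y is the direction in which the jaws open and shut (so a half turn about z gives the same grasp; the last joint's range is limited). The gripper opens to 87 mm and grips with 3 to 60 N. Pads are 19 mm wide; open, the fingers measure 117 mm over their backs; the gripper's body (75 mm by 190 mm) begins 51 mm behind the grasp point.
Start: joints at [-1.295, 0.321, -0.07, 1.45, 0.023, 1.371, -0.057], TCP at [0.168, 0.628, 0.223] pointing down, gripper open.
Joint ranges: [-2.86, 2.86], [-0.3, 2.09], [-1.38, 1.24], [0.06, 2.45], [-1.56, 4.7], [0.09, 2.05], [-2.69, 2.69]. Speed limits (rad/s): [2.57, 2.57, 3.14, 3.14, 3.14, 3.14, 3.14].

## Interface

Orientations are given as a rotation vector (axis times angle).
In Python, from bench import * gives the robot as it stands. The module is installed in compiled form; this text tells all that it offers.
- The arm moves only by the tool play_rows, never from a script. Its argument "series" is one flat list of numbers, 7 for each row, row after row: the opening in per cent of the stroke, from 0 (shut) to 100 (fully open), then the shift along the tool's x, y, z in m, then the turn, a rotation vector about the tool's x, y, z in degrees. In form: [fingers, tx, ty, tz, rx, ry, rz, fingers, tx, ty, tz, rx, ry, rz, ...]. A call has 1 to 10 rows; each row is the pose to reach, as a shift and turn from the pose commanded when the call began, along the tool's axes at that moment; what a row does not reach only later rows make up. A row lasts 1/12 s, in which the tool goes at most 41.7 mm and 7.16 degrees, less where a joint would pass 70% of its speed; a pose out of reach is approached as far as the arm can. A call with a gripper value outside its range is refused whole. The fingers move at their own pace and stop on an object; "force" is the grip in N (left out, the last holds). Time passes only in rows, so rows that repeat a pose let the fingers close. It gives the time, the measured TCP pose, the force and the opening at its end, in the units of the state.
- get_state(): the state, without advancing time (a new reading comes with each control period).
- get_image(name): name is "scene" or "top" or "wrist"; returns a dict with "frame" (420x560x3 uint8, red, green, blue), "fx", "fy", "cx", "cy" (pixels), "D" ([k1, k2, p1, p2, k3] as OpenCV has them; the pictures are not rectified), "R" (3x3) and "t" (3): a world point X has camera coordinates R X + t. Camera axes: x right, y down, z forward; pixel columns grow to the right and rows downward; lengths in m; the calibration is good to about 2 mm. A picture is of the moment at which its call begins. There is no depth.
- close_job(): hands the job in, once; it reports no verdict.
The state is a dict: "time": time; "joint_positions": joint angles; "qd": joint speeds; "joint_torque": joint torques, N m; "position": TCP position; "tool_rot": TCP orientation; "ft_force": force on the tool from outside, world axes, zero at the start; "torque": the same for the moment, N m; "grip_width": opening from 0.0 (shut) to 1.0 (fully open).
Only numpy, scipy, OpenCV 4.12 (cv2) and the standard library are available. Lean on these libraries where they do the work, as an engineer would, in place of code of your own. Each camera call takes 0.05 s, during which the arm holds its last target.

## Task

Put the terminal carrier on the bed of the wiring holder and slide it, bare tongue first, under the overhanging retaining block until it is fully home against the sprung stop inside. Press it against the stop with about 12 N for a moment, over and above the drag of the bed, and never with more than 18 N, then let go and leave it lying there against the stop. Do not disturb the other things on the bench.

Things in the scene. Friction and masses are not known exactly. Their poses are not given: they have to be found in the camera images.
- carrier: Loose carrier, 0.32 to 0.6 kg: bare aluminium slab 123 long (x) x 56 wide (y) x 10 thick with a block of rail terminals on its rear part. Origin on the underside, z up; slab spans x -55 to +68, the front x -6 to +68 being the bare tongue.
- terminals (a point): Middle of the carrier's terminal block, at carrier x -28, z 27. The block of grey and blue terminals spans 44 along x, 36 across y (grip it here, across y), z 10 to 44, with a 22 wide ridge along its middle up to z 52.
- tongue (a point): Middle of the lower front edge of the carrier's tongue (carrier x +68, z 0).
- holder: Wiring holder, fixed. Origin at bench level under the middle of the pocket's mouth; x points level into the pocket, z up. Dark steel bed with its top at z 12, x -160 to +95, y -65 to +65; on it an aluminium retaining block, x 0 to 75, y -52 to +52, top at z 34.5, undercut by the pocket.
- mouth (a point): Middle of the pocket's mouth on the bed (holder x 0, z 12). The pocket, open to -x, is 60 wide (y -30 to +30) and 12.5 high (roof at z 24.5); its floor is the bed, which drags 2 to 6 N on the sliding carrier, more if it is pressed down. Lead-in cheeks, 12.5 high, flare out to y +-40 at x -21 (outer faces to +-48); an upturned roof lip reaches x -10.
- backstop: Dark steel housing of the sprung stop, fixed behind the retaining block: 22 x 70 x 22, origin under its middle at holder x 86, z 12. Its steel stop bar faces -x inside the pocket, unseen; the bar's free face lies anywhere from holder x 14 to 50, new each time. It gives 1 mm per 8 N (5 mm at most), is damped (0.2 N per mm/s), springs back to -x. Over 18 N harms it.
- screwdriver: Loose bystander: screwdriver lying on the bench, to be left alone.
- tray: Loose bystander: open blue plastic tray, 100 x 140 x 35, to be left alone.
- pliers: Loose bystander: pliers with red grips, about 160 long, lying on the bench, to be left alone.
There are look-alikes about, which are no part of the job. What is meant by the carrier is not black, green or turquoise, and is the larger of those in its own colour.

How it is judged:
On the way, in this order (a step that is already met when the one before it is completed fails the run):
1. the tongue lies on the bed with its front edge 3 to 13.5 mm inside the pocket (x of tongue in the frame of holder between 0.003 and 0.0135 m and z of tongue in the frame of holder below 0.0148 m and y of carrier in the frame of holder between -0.008 and 0.008 m), for 0.03 s.
2. the carrier is pressed against the sprung stop with at least 5 N for 0.2 s (contact force between carrier and backstop above 5 N and y of carrier in the frame of holder between -0.004 and 0.004 m and z of carrier in the frame of holder between 0.009 and 0.0145 m and angle between the x axis of carrier and the x axis of holder, either way round below 0.12 rad and x of tongue in the frame of holder between 0.0125 and 0.055 m), for 0.2 s.
At the end, for the whole second after the job is handed in: The carrier lies flat on the bed (2.5 mm, 0.06 rad), released, at rest, still touching the sprung stop (over 0.2 N), its front edge 12.5 to 55 mm inside the mouth, within 4 mm of the pocket's middle line and 0.12 rad of its direction (y of carrier in the frame of holder between -0.004 and 0.004 m and z of carrier in the frame of holder between 0.009 and 0.0145 m and angle between the x axis of carrier and the x axis of holder, either way round below 0.12 rad and x of tongue in the frame of holder between 0.0125 and 0.055 m and contact force between carrier and backstop above 0.2 N and contact force between carrier and the fingers below 0.1 N and linear speed of carrier below 0.01 m/s and angle between carrier's own z axis and vertical below 0.06 rad).
It fails at once if the sprung stop is loaded with more than 18 N (contact force between carrier and backstop above 18 N).
It fails at once if a bystander is moved by more than 20 mm (distance of any of screwdriver, tray, pliers from where it was at the start of the episode above 0.02 m).
It also fails if it takes over 61 s, if anything falls off the work surface, if the arm or the gripper's body presses on something with over 40 N, if the wrist force passes 120 N, or if a joint passes its speed limit or range.

## Working session

There is one attempt and no reset: what is moved stays moved. The work goes in short steps, Python scripts to look and compute and a tool call to move; the robot and the scene stay as the last step left them, time stands still between calls to the robot, and variables do not carry over. Pictures are saved under pics/ and viewed, and the job is handed in when it is done.

Besides the shell and the picture viewer there is one more tool, called after "Call:" by a JSON object that holds its "api" and its "payload". play_rows: Moves the arm, as the interface text tells. Its arguments: {"type":"object","properties":{"series":{"type":"array"},"force":{"type":"number"}},"required":["series"]}

```bash
mkdir -p pics
python3 - <<'E'
from bench import *
import cv2
s=get_state();print(s)
for n in("scene","top","wrist"):
    d=get_image(n);cv2.imwrite(f"pics/{n}0.png",d["frame"][:,:,::-1])
    print(n,d["fx"],d["fy"],d["cx"],d["cy"],d["D"],d["R"],d["t"])
E
```

```text
{'time': 0.0, 'joint_positions': array([-1.29488271,  0.32181643, -0.07009024,  1.45169343,  0.02260881,
        1.37076532, -0.05692563]), 'qd': array([-0.00182179, -0.00136693,  0.00054129, -0.00126772, -0.00088477,
       -0.00191769, -0.00086266]), 'joint_torque': array([ 6.20728388e-04, -4.91279984e+01, -4.03493028e-01, -3.12536180e+01,
       -6.39167475e-02,  4.36382974e-02,  1.83291759e-04]), 'position': array([0.16814633, 0.62730378, 0.22145656]), 'tool_rot': array([-4.10044200e-01, -3.11457211e+00,  2.96861230e-03]), 'ft_force': array([ 0.19607714, -0.22096472, -0.89438137]), 'torque': array([-0.05741081, -0.0114698 ,  0.03195724]), 'grip_width': 0.9993458867063331}
scene 437.34671098396007 437.34671098396007 283.8815988051405 216.69478640308816 [-0.09570965  0.          0.          0.          0.        ] [[ 0.36514537  0.93093573 -0.00524667]
 [ 0.60211871 -0.24046271 -0.76133484]
 [-0.71001544  0.27483878 -0.64833767]] [-0.13617996 -0.31384743  1.54706805]
top 515.351183345377 515.351183345377 288.79996009786186 217.9559964525784 [-0.12716195  0.          0.          0.          0.        ] [[-0.01900393 -0.99981467  0.00307819]
 [-0.98481182  0.01818715 -0.17266996]
 [ 0.17258198 -0.00631285 -0.98497493]] [-0.04722418  0.59193662  1.16456987]
wrist 300.8471246439985 300.8471246439985 276.7169745545426 205.2569696142043 [-0.03482164  0.          0.          0.          0.        ] [[ 0.25787576  0.96617717 -0.00133079]
 [ 0.92163927 -0.24557461  0.30045661]
 [ 0.2899675  -0.07870699 -0.95379456]] [-0.64923219 -0.03683227  0.39043246]
```

View pics/scene0.png

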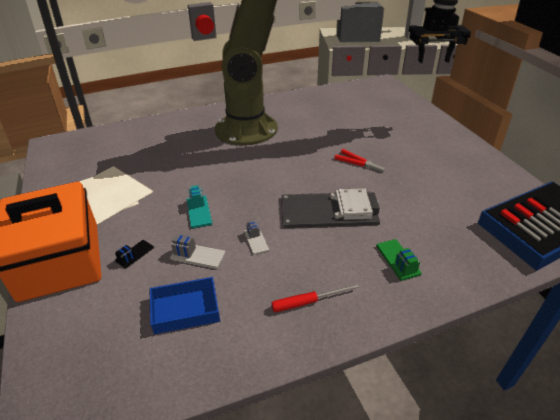

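View pics/top0.png

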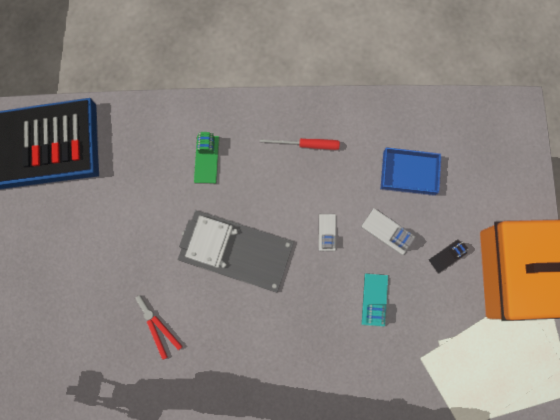

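View pics/wrist0.png

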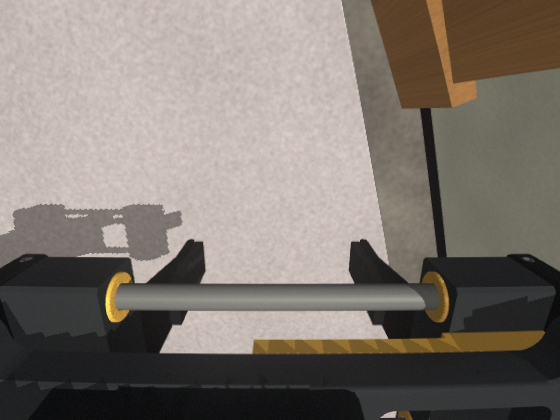

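The candidates in the top picture are aluminium large (388,231), aluminium small (327,232), black (449,256), green (206,158) and turquoise (375,300). By the description I choose the large aluminium one at (388,231). The holder is at (238,251), with the retaining block on its left, so its mouth faces image right. Next I'll check the choice in a close crop.

```bash
cat > h.py <<'E'
import numpy as np, cv2
from bench import *
def cam(n):
    d=get_image(n); d["K"]=np.array([[d["fx"],0,d["cx"]],[0,d["fy"],d["cy"]],[0,0,1]]);d["D"]=np.array(d["D"]);d["R"]=np.array(d["R"]);d["t"]=np.array(d["t"]);return d
def ray(d,px):
    u=cv2.undistortPoints(np.array(px,float).reshape(-1,1,2),d["K"],d["D"]).reshape(-1,2)
    v=np.c_[u,np.ones(len(u))]@d["R"]; return -d["R"].T@d["t"],v
def onz(d,px,z):
    c,v=ray(d,px); return c+v*((z-c[2])/v[:,2])[:,None]
def proj(d,X):
    return cv2.projectPoints(np.array(X,float).reshape(-1,3),cv2.Rodrigues(d["R"])[0],d["t"],d["K"],d["D"])[0].reshape(-1,2)
def crop(d,x0,y0,x1,y1,k,f):
    cv2.imwrite("pics/"+f,cv2.resize(d["frame"][y0:y1,x0:x1,::-1],None,fx=k,fy=k,interpolation=cv2.INTER_CUBIC))
E
python3 - <<'E'
from h import *
d=cam("top");crop(d,350,200,430,260,10,"c_top.png");crop(d,170,200,305,300,5.9,"h_top.png")
s=cam("scene");crop(s,160,220,240,280,10,"c_sc.png")
print(onz(d,[[388,231],[208,240],[411,171],[206,158],[327,232]],0.0))
E
```

```text
[[ 0.56284676 -0.30239314  0.        ]
 [ 0.54881421  0.14034128  0.        ]
 [ 0.71462044 -0.36938734  0.        ]
 [ 0.75747417  0.14742658  0.        ]
 [ 0.56329557 -0.15163136  0.        ]]
```

View pics/c_top.png

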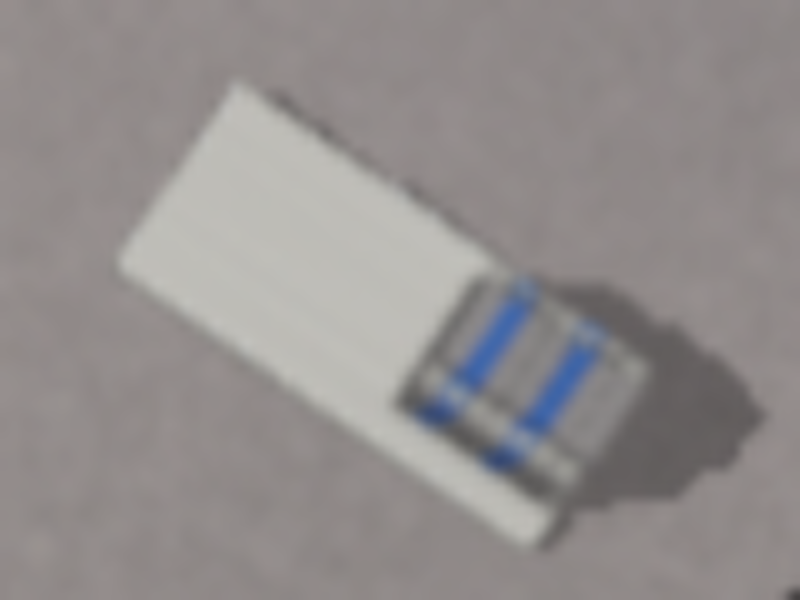

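View pics/h_top.png

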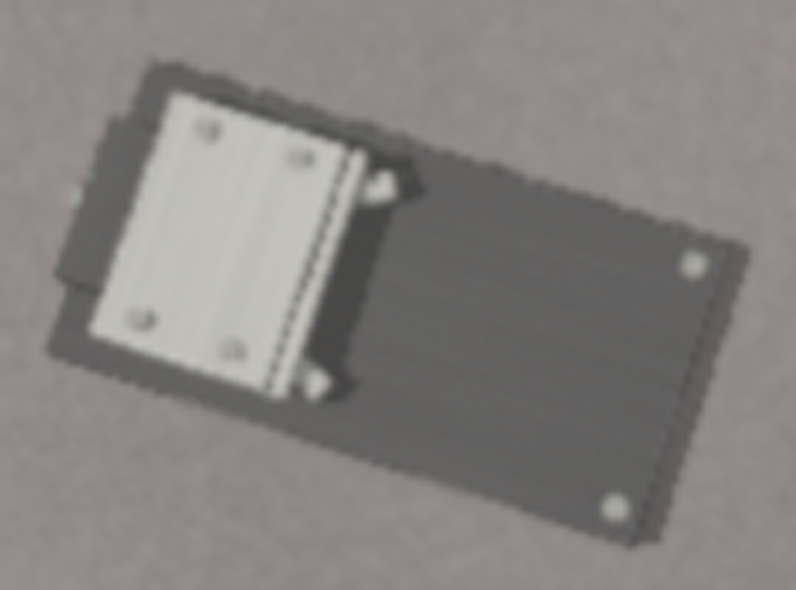

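View pics/c_sc.png

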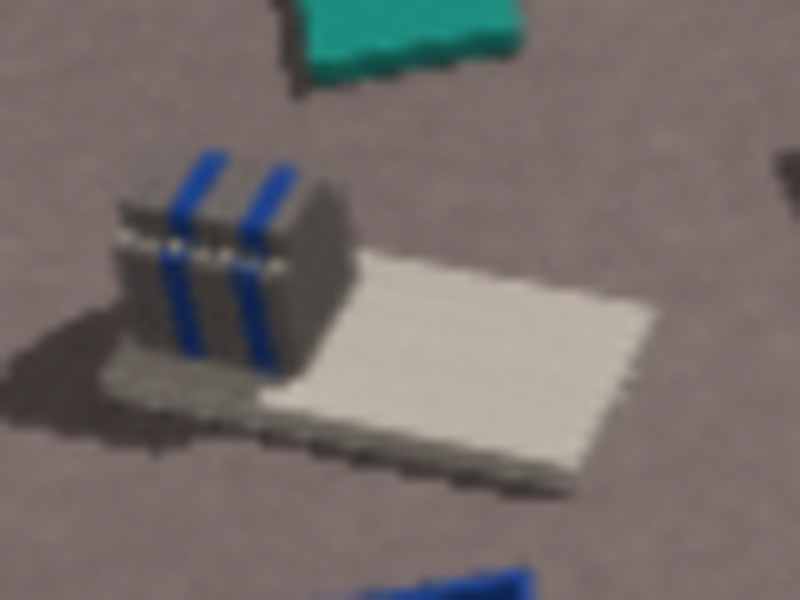

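The crop shows the larger aluminium carrier with its tongue towards upper left: front corners about (374,208) and (362,226), rear corner about (404,254). The holder crop shows the aluminium block at the left, the mouth facing right and the cheeks at about (235,232) and (224,264). Next I fit both poses to the corner points.

```bash
cat >> h.py <<'E'
def fit(M,W):
    M=np.array(M,float)[:,:2];W=np.array(W)[:,:2];a=M.mean(0);b=W.mean(0)
    H=(M-a).T@(W-b);th=np.arctan2(H[0,1]-H[1,0],H[0,0]+H[1,1]);R=np.array([[np.cos(th),-np.sin(th)],[np.sin(th),np.cos(th)]])
    t=b-R@a;return th,t,(M@R.T+t-W)*1000
def place(th,t,P,z0=0):
    P=np.atleast_2d(np.array(P,float));R=np.array([[np.cos(th),-np.sin(th)],[np.sin(th),np.cos(th)]]);return np.c_[P[:,:2]@R.T+t,P[:,2]+z0]
def draw(d,polys,x0,y0,x1,y1,k,f):
    im=cv2.resize(d["frame"][y0:y1,x0:x1,::-1],None,fx=k,fy=k,interpolation=cv2.INTER_CUBIC)
    for p,c in polys:
        q=((proj(d,p)+.5-[x0,y0])*k-.5).round().astype(int);cv2.polylines(im,[q.reshape(-1,1,2)],True,c,1)
    cv2.imwrite("pics/"+f,im)
def cpoly(th,t,z=0):
    r=lambda a,b,c,e,h:place(th,t,[[a,c,h],[b,c,h],[b,e,h],[a,e,h]],z)/1
    return [(r(-.055,.068,-.028,.028,.01),(0,0,255)),(r(-.05,-.006,-.011,.011,.052),(0,255,0))]
def hpoly(th,t):
    r=lambda a,b,c,e,h:place(th,t,[[a,c,h],[b,c,h],[b,e,h],[a,e,h]])
    return [(r(-.16,.095,-.065,.065,.012),(0,0,255)),(r(0,.075,-.052,.052,.0345),(0,255,0)),(r(.075,.097,-.035,.035,.034),(255,0,0))]
E
python3 - <<'E'
from h import *
d=cam("top")
f=lambda P,k,o:(np.array(P)+.5)/k-.5+np.array(o)
c=onz(d,f([[236,80],[118,264],[530,549]],10,[350,200]),.01)
M=[[.068,-.028],[.068,.028],[-.055,.028]]
# front-left corner(y+): determine by sign
for s in(1,-1):
    r=fit([[a,b*s] for a,b in M],c);print(s,r)
    if abs(r[2]).max()<6: cf=r
b=onz(d,f([[170,92],[90,332]],5.9,[170,200]),.0345)
b2=onz(d,f([[350,150],[268,390]],5.9,[170,200]),.0345)
b3=onz(d,f([[155,60],[48,352]],5.9,[170,200]),.012)
b4=onz(d,f([[738,245],[643,545]],5.9,[170,200]),.012)
Mh=[]
for s in(1,-1):
    Mh=[[.075,-.052*s],[.075,.052*s],[0,-.052*s],[0,.052*s],[.095,-.065*s],[.095,.065*s],[-.16,-.065*s],[-.16,.065*s]]
    r=fit(Mh,np.r_[b,b2,b3,b4]);print(s,r)
    if abs(r[2]).max()<12: hf=r
draw(d,cpoly(*cf[:2]),350,200,430,260,10,"o1.png")
draw(d,hpoly(*hf[:2]),170,200,305,300,5.9,"o2.png")
s=cam("scene")
draw(s,cpoly(*cf[:2])+hpoly(*hf[:2]),160,180,400,280,3.3,"o3.png")
E
```

```text
1 (np.float64(0.9429248729379232), array([ 0.55790433, -0.30571676]), array([[ 0.12313381, -0.57996853],
       [ 0.04913896,  1.12502032],
       [-0.17227277, -0.54505179]]))
-1 (np.float64(0.4151274216037009), array([ 0.53774054, -0.28073226]), array([[-31.71345324,  38.86803338],
       [ 36.11738087, -43.56633035],
       [ -4.40392763,   4.69829696]]))
1 (np.float64(1.24433397914067), array([0.53144609, 0.10147413]), array([[ 0.02244757, -2.89715594],
       [-0.86896582, -1.04078232],
       [ 1.23403934, -0.29280223],
       [-0.48724779,  0.06326382],
       [ 0.96147066,  1.55590621],
       [-1.12581954,  0.31693258],
       [ 0.94828991,  0.75778317],
       [-0.68421434,  1.53685471]]))
-1 (np.float64(1.2458429637354624), array([0.53144967, 0.10147292]), array([[ -98.61331824,   30.41570935],
       [  97.55950091,  -34.28363522],
       [ -97.2945028 ,   32.98384975],
       [  98.0484426 ,  -33.21580239],
       [-122.33591719,   43.19789316],
       [ 121.90708329,  -41.23572821],
       [-121.9845375 ,   42.27664488],
       [ 122.71324892,  -40.13893132]]))
```

View pics/o1.png

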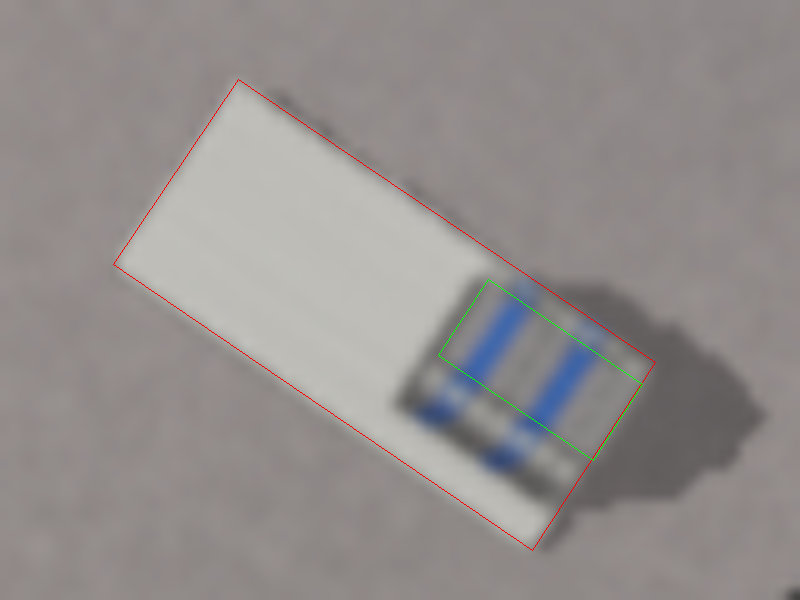

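View pics/o2.png

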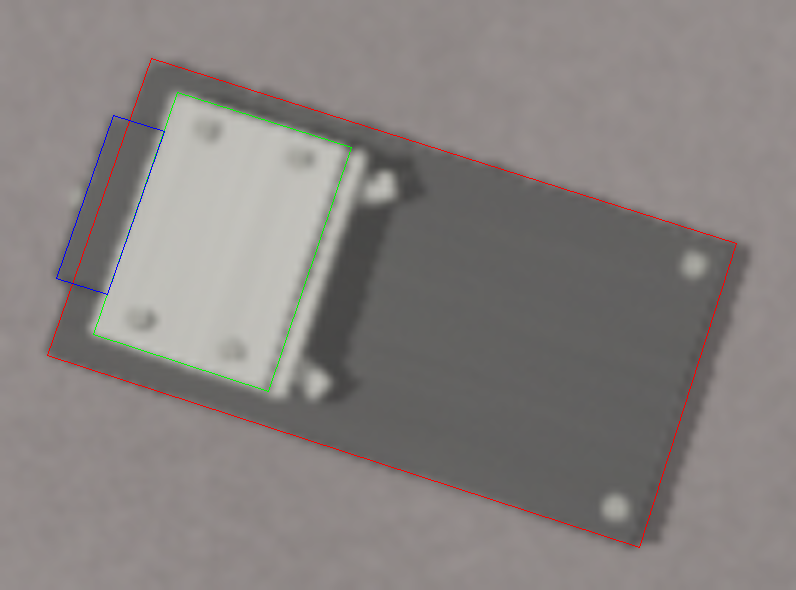

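View pics/o3.png

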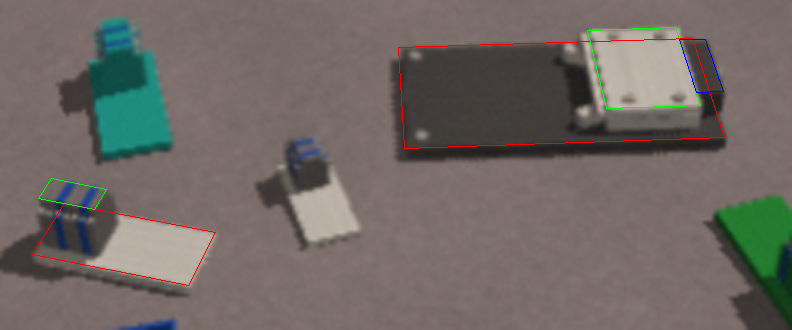

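The overlays fit in the top view. The scene view agrees to a few mm, and both objects are shifted the same way. Now I work out the reach.

```bash
cat >> h.py <<'E'
from scipy.spatial.transform import Rotation as Ro
CF=(0.94292,np.array([0.55790,-0.30572])); HF=(1.24434,np.array([0.53145,0.10147]))
def yawR(th,half=0):  # tool down, tool y along carrier y
    x=np.array([np.cos(th+half*np.pi),np.sin(th+half*np.pi),0]);z=np.array([0,0,-1.]);return np.c_[x,np.cross(z,x),z]
def rel(p,R,s=None):
    s=s or get_state();R0=Ro.from_rotvec(s["tool_rot"]).as_matrix()
    print("shift",(R0.T@(np.array(p)-s["position"])).round(4),"rot",np.degrees(Ro.from_matrix(R0.T@R).as_rotvec()).round(2))
E
python3 - <<'E'
from h import *
s=get_state();R0=Ro.from_rotvec(s["tool_rot"]).as_matrix();print(R0.round(3))
d=cam("wrist");print("wristcam in tool",R0.T@(-d["R"].T@d["t"]-s["position"]),(R0.T@d["R"].T).round(2))
g=place(*CF,[[-.028,0,.015]])[0];print(g)
for h in(0,1):
    rel([.5,.2,.22],yawR(CF[0],h)); rel([g[0],g[1],.15],yawR(CF[0],h))
E
```

```text
[[-0.966  0.259 -0.   ]
 [ 0.259  0.966 -0.   ]
 [-0.    -0.    -1.   ]]
wristcam in tool [ 8.28436797e-02 -1.25004827e-04 -1.61005681e-01] [[ 0.   -0.95 -0.3 ]
 [ 1.    0.    0.  ]
 [-0.   -0.3   0.95]]
[ 0.54145203 -0.32837975  0.015     ]
shift [-0.4312 -0.3273  0.0025] rot [-1.0000e-02  2.0000e-02  1.1098e+02]
shift [-0.6079 -0.827   0.0726] rot [-1.0000e-02  2.0000e-02  1.1098e+02]
shift [-0.4312 -0.3273  0.0025] rot [-1.000e-02 -1.000e-02 -6.902e+01]
shift [-0.6079 -0.827   0.0726] rot [-1.000e-02 -1.000e-02 -6.902e+01]
```

Call:
{"api": "play_rows", "payload": {"series": [100,-0.431,-0.327,0,0,0,70,100,-0.431,-0.327,0,0,0,70,100,-0.431,-0.327,0,0,0,70,100,-0.431,-0.327,0,0,0,70,100,-0.431,-0.327,0,0,0,70,100,-0.431,-0.327,0,0,0,70,100,-0.431,-0.327,0,0,0,70,100,-0.431,-0.327,0,0,0,70,100,-0.431,-0.327,0,0,0,70,100,-0.431,-0.327,0,0,0,70], "force": 25}}

```text
time: 1.23
position: [0.4247, 0.2969, 0.223]
tool_rot: [-2.129, -2.31, -0.002]
ft_force: [0.5, 0.4, -0.9]
grip_width: 1.001
```

Run:
```python
from h import *
g=place(*CF,[[-.028,0,.015]])[0]
rel([g[0],g[1],.15],yawR(CF[0],0))
```

```text
shift [-0.6328  0.0655  0.0724] rot [ 2.000e-02 -7.000e-02  4.064e+01]
```

Call:
{"api": "play_rows", "payload": {"series": [100,-0.633,0.065,0.03,0,0,40.6,100,-0.633,0.065,0.03,0,0,40.6,100,-0.633,0.065,0.03,0,0,40.6,100,-0.633,0.065,0.03,0,0,40.6,100,-0.633,0.065,0.03,0,0,40.6,100,-0.633,0.065,0.03,0,0,40.6,100,-0.633,0.065,0.03,0,0,40.6,100,-0.633,0.065,0.03,0,0,40.6,100,-0.633,0.065,0.03,0,0,40.6,100,-0.633,0.065,0.03,0,0,40.6]}}

```text
time: 2.07
position: [0.5022, -0.112, 0.2034]
tool_rot: [-2.794, -1.436, -0.003]
ft_force: [0.6, 0.5, -1.2]
grip_width: 1.0
```

Run:
```python
from h import *
g=place(*CF,[[-.028,0,.015]])[0]
rel([g[0],g[1],.15],yawR(CF[0],0))
```

```text
shift [-0.1532  0.1577  0.0533] rot [ 0.05 -0.09  0.39]
```

Call:
{"api": "play_rows", "payload": {"series": [100,-0.153,0.158,0.053,0,0,0.4,100,-0.153,0.158,0.053,0,0,0.4,100,-0.153,0.158,0.053,0,0,0.4,100,-0.153,0.158,0.053,0,0,0.4,100,-0.153,0.158,0.053,0,0,0.4,100,-0.153,0.158,0.053,0,0,0.4,100,-0.153,0.158,0.053,0,0,0.4,100,-0.153,0.158,0.053,0,0,0.4]}}

```text
time: 2.73
position: [0.5408, -0.3275, 0.1493]
tool_rot: [-2.8, -1.422, 0.002]
ft_force: [1.2, 0.7, -0.5]
grip_width: 0.996
```

Run:
```python
from h import *
d=cam("wrist");draw(d,cpoly(*CF),0,0,560,420,1.4,"w1.png")
g=place(*CF,[[-.028,0,.015]])[0]
rel(g,yawR(CF[0],0));print(get_state()["position"])
```

```text
shift [-0.0022  0.0015  0.1347] rot [-0.05 -0.03 -0.03]
[ 0.54158931 -0.32584838  0.14972489]
```

View pics/w1.png

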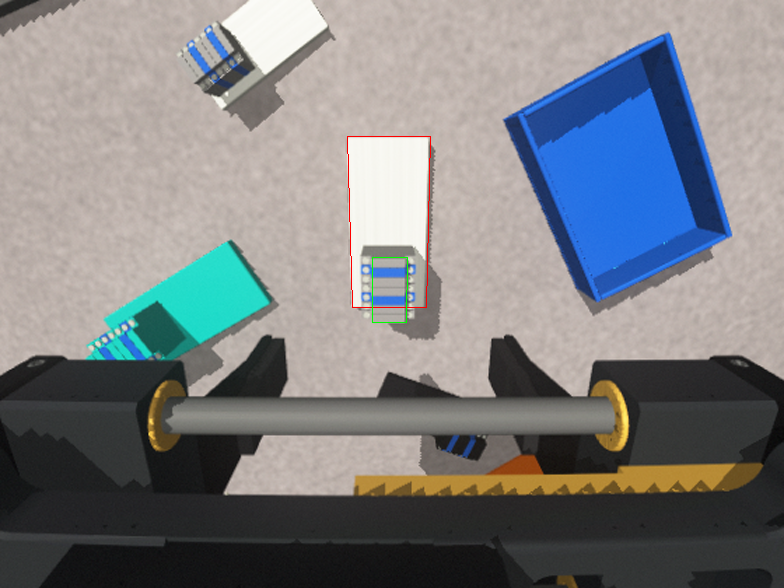

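The wrist view shows the carrier between the open fingers, its slab at about (390,222) and its terminals at (388,285). It matches the prediction, and the tray at (625,170) is clear of the gripper. I descend.

Call:
{"api": "play_rows", "payload": {"series": [100,0,0,0.04,0,0,0,100,0,0,0.08,0,0,0,100,0,0,0.11,0,0,0,100,0,0,0.13,0,0,0,100,0,0,0.134,0,0,0,100,0,0,0.134,0,0,0,100,0,0,0.134,0,0,0]}}

```text
time: 3.37
position: [0.543, -0.3257, 0.0176]
tool_rot: [2.797, 1.428, 0.003]
ft_force: [-0.4, -0.6, -0.3]
grip_width: 1.0
```

Run:
```python
from h import *
d=cam("wrist");draw(d,cpoly(*CF),0,0,560,420,1.4,"w2.png")
g=place(*CF,[[-.028,0,.015]])[0]
for i in range(3):rel(g,yawR(CF[0],0)); get_image("top")
```

```text
shift [-0.0027 -0.0003  0.0032] rot [ 0.19 -0.07  0.05]
shift [-0.0025 -0.0005  0.0033] rot [ 0.21 -0.08  0.03]
shift [-0.0022 -0.0004  0.0032] rot [ 0.2  -0.07  0.01]
```

View pics/w2.png

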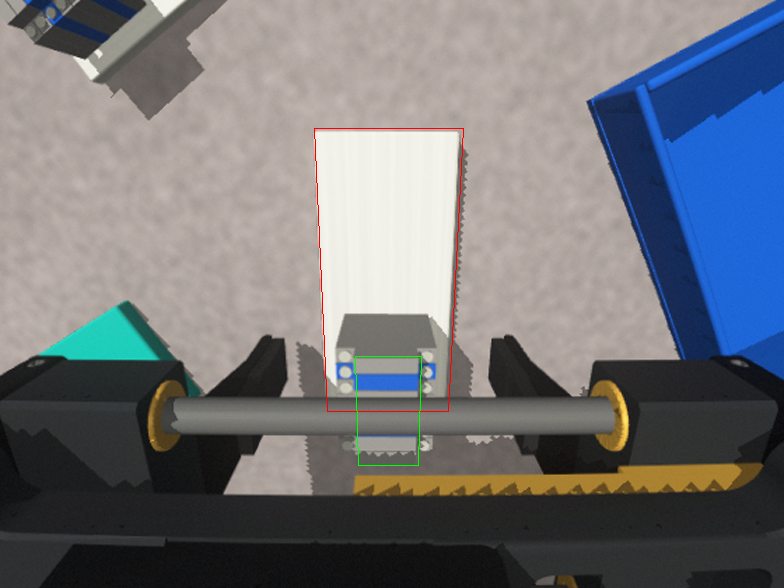

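The carrier is well centred between the fingers. I shift slightly and close.

Call:
{"api": "play_rows", "payload": {"series": [100,-0.002,0,0.002,0,0,0,100,-0.002,0,0.002,0,0,0,0,-0.002,0,0.002,0,0,0,0,-0.002,0,0.002,0,0,0,0,-0.002,0,0.002,0,0,0,0,-0.002,0,0.002,0,0,0,0,-0.002,0,0.002,0,0,0,0,-0.002,0,0.002,0,0,0,0,-0.002,0,0.002,0,0,0,0,-0.002,0,0.002,0,0,0], "force": 40}}

```text
time: 4.4
position: [0.5404, -0.328, 0.0139]
tool_rot: [-2.799, -1.426, -0.0]
ft_force: [-0.8, 0.0, -0.6]
grip_width: 0.476
```

Call:
{"api": "play_rows", "payload": {"series": [0,0,0,-0.02,0,0,0,0,0,0,-0.05,0,0,0,0,0,0,-0.08,0,0,0,0,0,0,-0.08,0,0,0,0,0,0,-0.08,0,0,0]}}

```text
time: 4.82
position: [0.5411, -0.3286, 0.0951]
tool_rot: [2.797, 1.426, 0.003]
ft_force: [-0.5, -0.2, -3.9]
grip_width: 0.41
```

Run:
```python
from h import *
s=get_state();print(s["position"],s["grip_width"],s["ft_force"],s["torque"])
d=cam("wrist");crop(d,0,0,560,420,1.4,"w3.png")
# target: carrier with tongue at holder x=-0.045, grasp carrier x ~-.028 => holder x -.141
for hx in(-.141,):
  g=place(*HF,[[hx,0,0]])[0]; print(g); rel([g[0],g[1],s["position"][2]],yawR(HF[0],0))
```

```text
[ 0.54113368 -0.32855023  0.09510214] 0.4101795986779121 [-0.47769036 -0.21063817 -3.90815776] [-0.1453654   0.17475722  0.00378378]
[ 0.48623292 -0.03208304  0.        ]
shift [ 0.2074 -0.2172 -0.0015] rot [ -0.05  -0.03 -17.28]
```

View pics/w3.png

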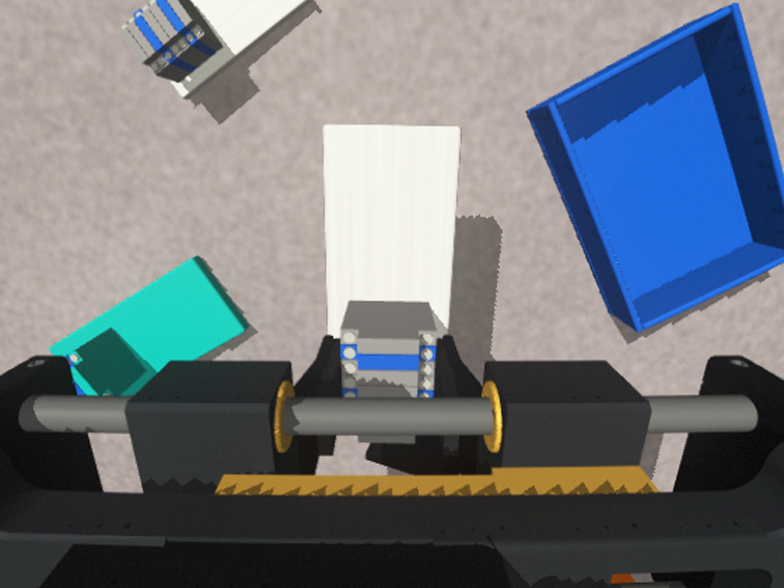

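The carrier is held, with the opening at 0.41 (36 mm). Its tongue spans (325..460, 126). I carry it over the bed and turn it.

Call:
{"api": "play_rows", "payload": {"series": [0,0.207,-0.217,0,0,0,-17.3,0,0.207,-0.217,0,0,0,-17.3,0,0.207,-0.217,0,0,0,-17.3,0,0.207,-0.217,0,0,0,-17.3,0,0.207,-0.217,0,0,0,-17.3,0,0.207,-0.217,0,0,0,-17.3,0,0.207,-0.217,0,0,0,-17.3,0,0.207,-0.217,0,0,0,-17.3,0,0.207,-0.217,0,0,0,-17.3,0,0.207,-0.217,0,0,0,-17.3]}}

```text
time: 5.7
position: [0.485, -0.0322, 0.0924]
tool_rot: [-2.549, -1.834, 0.004]
ft_force: [1.0, -1.5, -2.9]
grip_width: 0.409
```

Run:
```python
from h import *
g=place(*HF,[[-.141,0,0]])[0]
s=get_state();rel([g[0],g[1],.015+.012],yawR(HF[0],0))
d=cam("wrist");draw(d,hpoly(*HF),0,0,560,420,1.4,"w4.png")
```

```text
shift [0.0006 0.0013 0.0654] rot [-0.15  0.08  0.15]
```

View pics/w4.png

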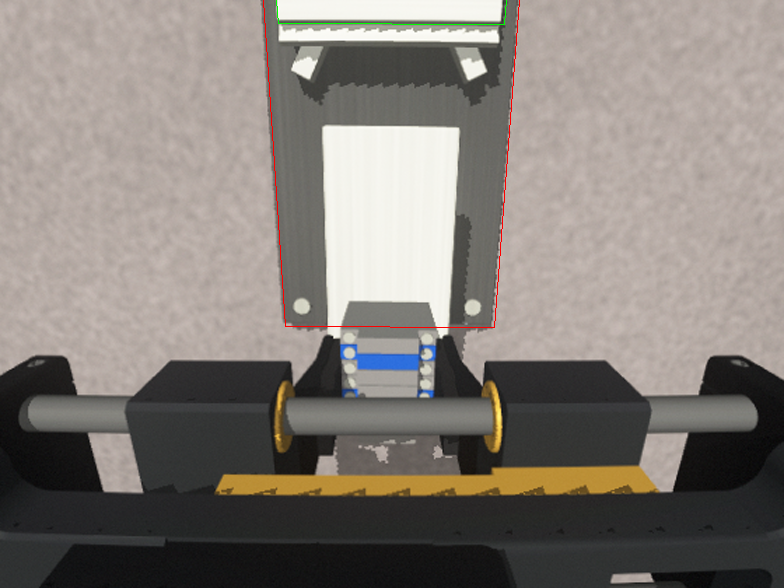

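The wrist view shows the tongue centred on the bed: tongue end (323..460, 126), cheeks (304,65) and (473,65), bolts (302,306) and (473,306). I lower it to near the bed.

Call:
{"api": "play_rows", "payload": {"series": [0,0,0,0.03,0,0,0.2,0,0,0,0.05,0,0,0.2,0,0,0,0.059,0,0,0.2,0,0,0,0.059,0,0,0.2,0,0,0,0.059,0,0,0.2]}}

```text
time: 6.17
position: [0.4863, -0.035, 0.0349]
tool_rot: [-2.559, -1.822, 0.003]
ft_force: [-2.3, -0.8, 1.2]
grip_width: 0.413
```

Run:
```python
from h import *
s=get_state();print(s["position"],s["ft_force"],s["torque"])
d=cam("wrist");crop(d,150,0,410,280,2.1,"w5.png")
```

```text
[ 0.4862526  -0.03498987  0.0349453 ] [-2.33833682 -0.79387707  1.2378462 ] [-1.65533906e-01  6.50808647e-01 -4.34828092e-04]
```

View pics/w5.png

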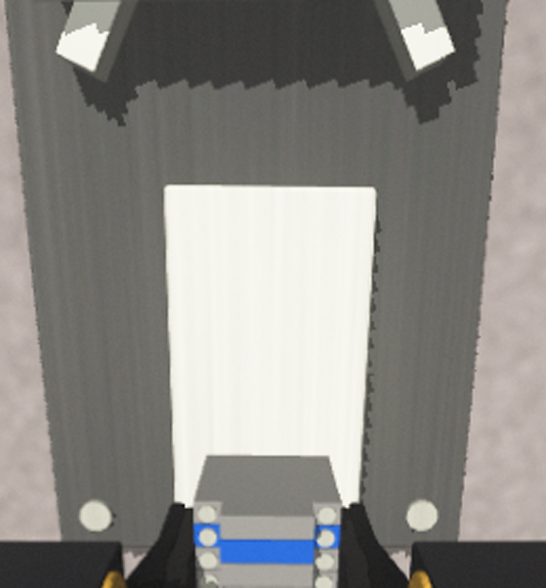

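The tongue is about 2–3 mm right of the holder's midline: tongue mid col 270 against holder mid col 257 in the crop. It is also yawed about 0.8°. I correct both before touchdown.

Call:
{"api": "play_rows", "payload": {"series": [0,0,-0.0023,-0.001,0,0,-0.8,0,0,-0.0023,-0.001,0,0,-0.8,0,0,-0.0023,-0.001,0,0,-0.8,0,0,-0.0023,-0.001,0,0,-0.8]}}

```text
time: 6.55
position: [0.4842, -0.0323, 0.0358]
tool_rot: [-2.543, -1.844, -0.0]
ft_force: [-0.1, 0.6, -3.5]
grip_width: 0.408
```

Run:
```python
from h import *
for i in range(3):
    s=get_state();print(s["position"],s["ft_force"],s["torque"])
    d=cam("wrist")
crop(d,150,0,410,280,2.1,"w6.png")
```

```text
[ 0.48419254 -0.03232442  0.03575507] [-0.14251034  0.64671245 -3.46853413] [-0.20100478  0.10875477  0.0363099 ]
[ 0.48422231 -0.03225977  0.03578793] [ 0.28104538 -0.34539385 -4.06047036] [-0.15330314  0.10027517 -0.01888872]
[ 0.48427362 -0.0322035   0.03581187] [-0.41135168 -0.05471661 -3.34230564] [-0.1297247   0.06128287 -0.01307749]
```

View pics/w6.png

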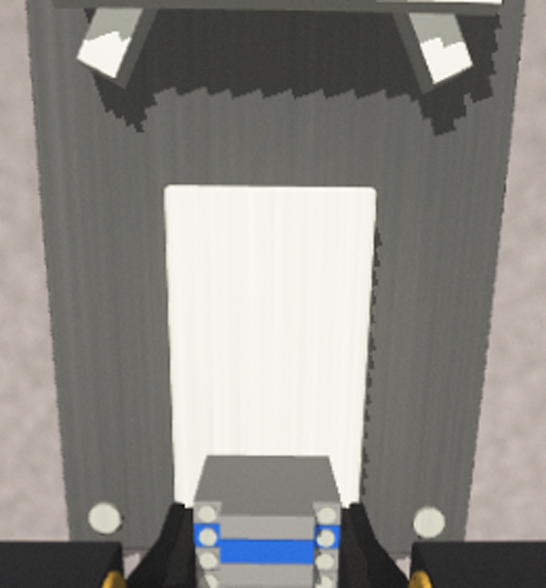

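Yaw and lateral are now aligned within about 0.5 mm (cheek mid 274, bolt mid 267, tongue mid 270). I lower to contact.

Call:
{"api": "play_rows", "payload": {"series": [0,0,0,0.003,0,0,0,0,0,0,0.006,0,0,0,0,0,0,0.006,0,0,0,0,0,0,0.006,0,0,0,0,0,0,0.006,0,0,0]}}

```text
time: 7.12
position: [0.4849, -0.0321, 0.0342]
tool_rot: [-2.541, -1.841, -0.002]
ft_force: [-15.1, -0.6, 38.9]
grip_width: 0.412
```

Call:
{"api": "play_rows", "payload": {"series": [0,0,0,0.001,0,0,0,0,0,0,0.0015,0,0,0,0,0,0,0.0015,0,0,0,0,0,0,0.0015,0,0,0]}}

```text
time: 7.45
position: [0.4849, -0.0321, 0.0341]
tool_rot: [-2.54, -1.84, -0.002]
ft_force: [-20.5, -0.1, 53.3]
grip_width: 0.41
```

The carrier is already on the bed and pressed too hard: contact came at TCP z 0.034, so it sits lower in the grip than assumed. I back off up.

Call:
{"api": "play_rows", "payload": {"series": [0,0,0,-0.003,0,0,0,0,0,0,-0.0065,0,0,0,0,0,0,-0.0065,0,0,0,0,0,0,-0.0065,0,0,0]}}

```text
time: 7.78
position: [0.4843, -0.0322, 0.0347]
tool_rot: [2.543, 1.845, 0.0]
ft_force: [0.1, -0.4, -3.0]
grip_width: 0.411
```

Run:
```python
from h import *
s=get_state();print(s["position"],s["ft_force"],s["torque"],np.degrees(Ro.from_matrix(yawR(HF[0]).T@Ro.from_rotvec(s["tool_rot"]).as_matrix()).as_rotvec()))
d=cam("wrist");crop(d,150,0,410,280,2.1,"w7.png")
d=cam("scene");crop(d,260,160,400,250,5.6,"s7.png")
```

```text
[ 0.48432726 -0.03215304  0.03466051] [ 0.11939617 -0.41868892 -2.97811543] [-0.08852938  0.10149254 -0.0566214 ] [-0.01392806  0.00279134 -0.62235471]
```

View pics/s7.png

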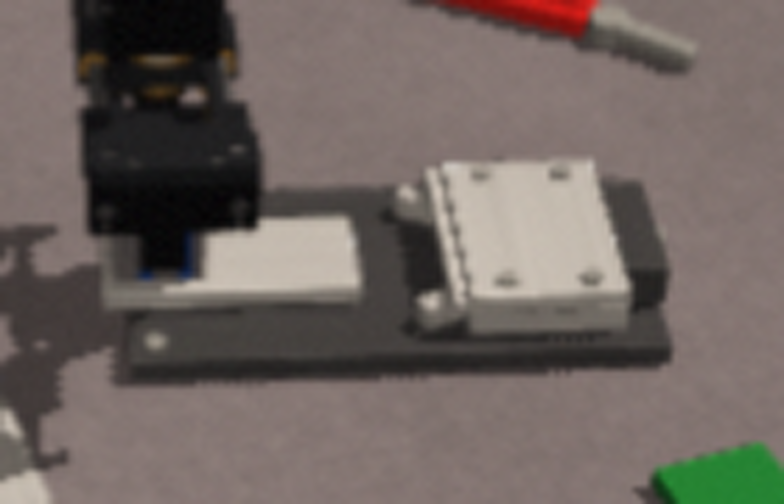

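View pics/w7.png

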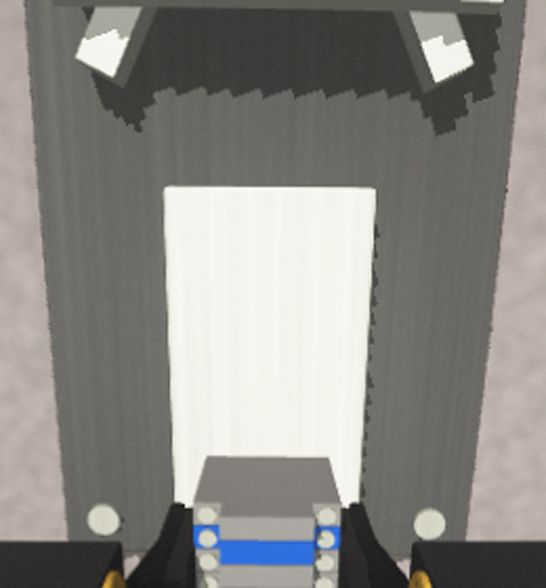

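Run:
```python
from h import *
d=cam("wrist");s=cam("scene")
f=lambda P,k,o:(np.array(P)+.5)/k-.5+np.array(o)
def toH(X): 
    R=np.array([[np.cos(HF[0]),-np.sin(HF[0])],[np.sin(HF[0]),np.cos(HF[0])]]);return np.c_[(X[:,:2]-HF[1])@R,X[:,2]].round(4)
w=f([[165,186],[376,188]],2.1,[150,0]); sc=f([[350,217],[361,284]],5.6,[260,160])
for z in(.022,.03):print(z,"wrist",toH(onz(d,w,z)),"scene",toH(onz(s,sc,z)))
# triangulate front corners
for a,b in zip(w,sc):
    c1,v1=ray(d,[a]);c2,v2=ray(s,[b]);A=np.c_[v1[0],-v2[0]];k,r,_,_=np.linalg.lstsq(A,c2-c1,rcond=None)
    print("tri",toH(((c1+v1[0]*k[0]+c2+v2[0]*k[1])/2)[None]),r)
print("rear-near corner scene",[toH(onz(s,f([[103,296]],5.6,[260,160]),z)) for z in(.022,.03,.036)])
p=get_state()["position"];print("tcp",toH(p[None]))
# holder check in scene, wrist
draw(s,hpoly(*HF),260,160,400,250,5.6,"s8.png")
draw(d,hpoly(*HF),150,0,410,280,2.1,"w8.png")
```

```text
0.022 wrist [[-0.0474  0.029   0.022 ]
 [-0.0473 -0.0255  0.022 ]] scene [[-0.0459  0.0264  0.022 ]
 [-0.0466 -0.0253  0.022 ]]
0.03 wrist [[-0.048   0.0278  0.03  ]
 [-0.0478 -0.0242  0.03  ]] scene [[-0.0475  0.0162  0.03  ]
 [-0.0482 -0.0349  0.03  ]]
tri [[-0.0464  0.0293  0.0198]] [3.23469137e-06]
tri [[-0.047  -0.0255  0.0221]] [4.46355916e-07]
rear-near corner scene [array([[-0.1693, -0.0276,  0.022 ]]), array([[-0.1696, -0.0372,  0.03  ]]), array([[-0.1698, -0.0444,  0.036 ]])]
tcp [[-0.1417  0.0018  0.0346]]
```

View pics/s8.png

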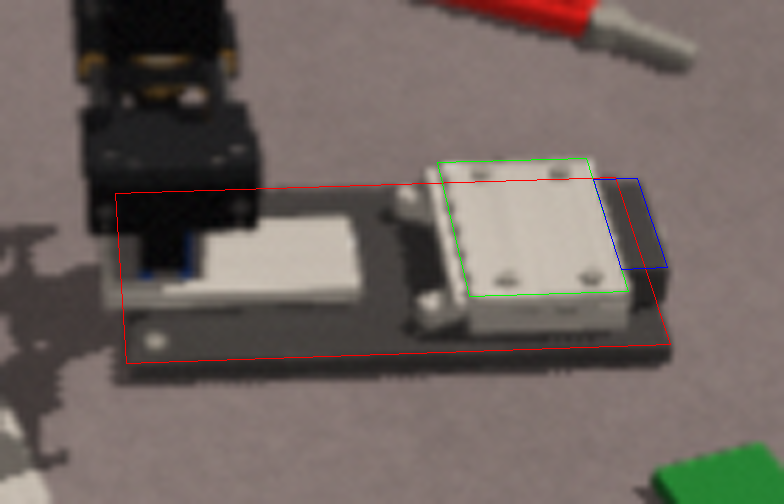

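View pics/w8.png

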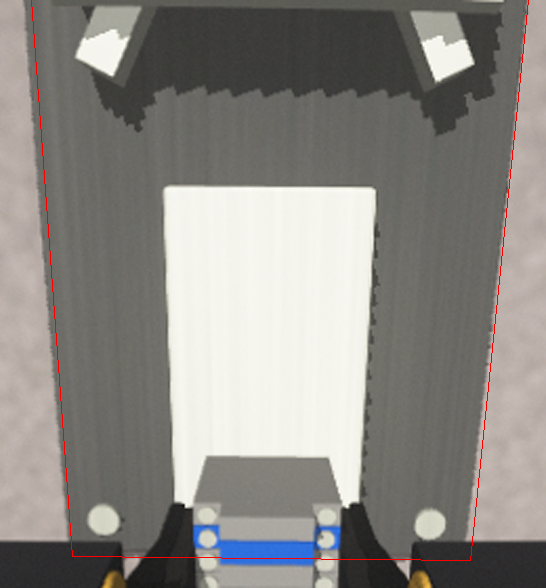

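Triangulation puts the front edge on the bed (top at z ≈ 0.021) with the tongue at holder x ≈ -47 mm. The carrier had slipped about 8 mm down in the fingers at lift. I release, lower, and re-grip at the right height with the carrier flat on the bed.

Call:
{"api": "play_rows", "payload": {"series": [50,0,0,0.0005,0,0,0,60,0,0,0.0005,0,0,0,75,0,0,0,0,0,0,75,0,0,0,0,0,0,75,0,0,0,0,0,0,75,0,0,0.004,0,0,0,75,0,0,0.007,0,0,0,75,0,0,0.007,0,0,0], "force": 50}}

```text
time: 8.65
position: [0.4837, -0.0323, 0.0272]
tool_rot: [-2.543, -1.844, 0.002]
ft_force: [-0.1, -0.7, -0.1]
grip_width: 0.746
```

```bash
cat >> h.py <<'E'
def toH(X):
    R=np.array([[np.cos(HF[0]),-np.sin(HF[0])],[np.sin(HF[0]),np.cos(HF[0])]]);return np.c_[(X[:,:2]-HF[1])@R,X[:,2]].round(4)
E
python3 - <<'E'
from h import *
s=get_state();print(s["position"],toH(s["position"][None]),s["ft_force"],s["grip_width"])
d=cam("wrist");crop(d,150,0,410,280,2.1,"w9.png")
d=cam("scene");crop(d,260,160,400,250,5.6,"s9.png")
E
```

```text
[ 0.48371723 -0.03228294  0.02719756] [[-0.142   0.0023  0.0272]] [-0.14765355 -0.66822427 -0.08949907] 0.7463389775434343
```

View pics/s9.png

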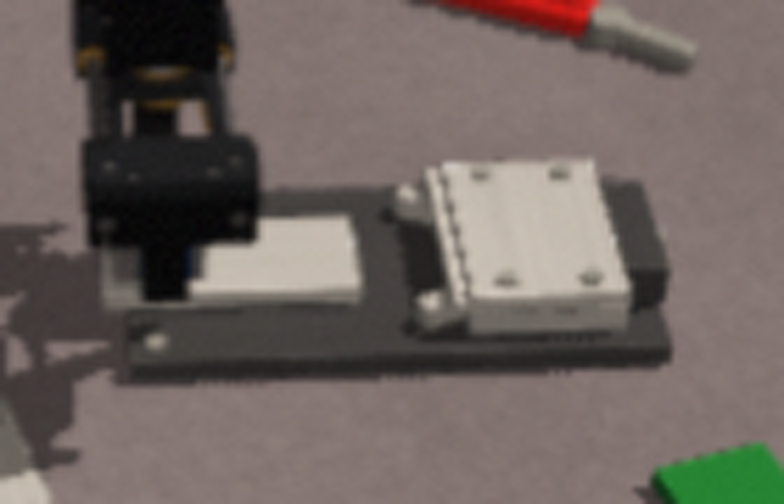

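View pics/w9.png

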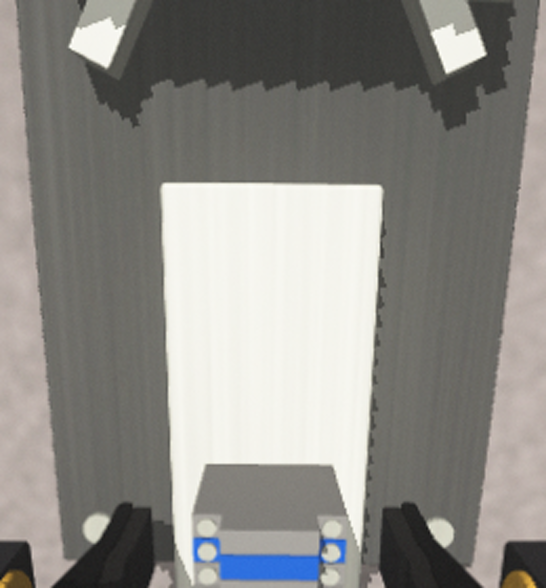

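The carrier now lies flat on the bed, released and aligned (tongue mid 272, cheeks mid 277, bolts mid 268 in the crop). I re-grip and wait for the full grip.

Call:
{"api": "play_rows", "payload": {"series": [0,0,0,0,0,0,0,0,0,0,0,0,0,0,0,0,0,0,0,0,0,0,0,0,0,0,0,0,0,0,0,0,0,0,0,0,0,0,0,0,0,0,0,0,0,0,0,0,0,0,0,0,0,0,0,0,0,0,0,0,0,0,0,0,0,0,0,0,0,0], "force": 50}}

```text
time: 9.58
position: [0.4844, -0.0323, 0.028]
tool_rot: [2.543, 1.844, 0.0]
ft_force: [-0.6, -0.3, 0.1]
grip_width: 0.409
```

Call:
{"api": "play_rows", "payload": {"series": [0,0.006,0,0,0,0,0,0,0.012,0.0004,0,0,0,0,0,0.016,0.0006,0,0,0,0,0,0.016,0.0006,0,0,0,0,0,0.016,0.0006,0,0,0,0,0,0.016,0.0006,0,0,0,0]}}

```text
time: 10.08
position: [0.4904, -0.0161, 0.028]
tool_rot: [-2.542, -1.845, -0.002]
ft_force: [1.8, 0.8, 0.3]
grip_width: 0.409
```

Run:
```python
from h import *
s=get_state();print(s["position"],toH(s["position"][None]),s["ft_force"],s["grip_width"])
d=cam("wrist");crop(d,150,0,410,280,2.1,"w10.png")
```

```text
[ 0.49042227 -0.01607946  0.0279988 ] [[-0.1245  0.0012  0.028 ]] [1.83078944 0.79221056 0.25866528] 0.4092673455723063
```

View pics/w10.png

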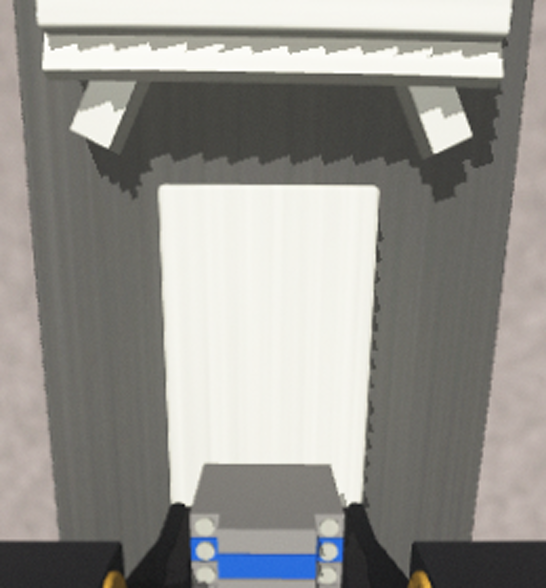

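Held; the tongue front mid is at 269 and the cheeks mid at 271, with a relative yaw of about 0.4°. I correct that while advancing between the cheeks.

Call:
{"api": "play_rows", "payload": {"series": [0,0.003,0,0,0,0,0.4,0,0.006,0,0,0,0,0.4,0,0.009,0,0,0,0,0.4,0,0.012,0.0001,0,0,0,0.4,0,0.015,0.0001,0,0,0,0.4,0,0.018,0.0002,0,0,0,0.4,0,0.02,0.0002,0,0,0,0.4,0,0.02,0.0002,0,0,0,0.4]}}

```text
time: 10.8
position: [0.4966, 0.0023, 0.028]
tool_rot: [2.549, 1.836, 0.001]
ft_force: [-1.2, -2.3, 3.0]
grip_width: 0.413
```

Run:
```python
from h import *
s=get_state();print(s["position"],toH(s["position"][None]),s["ft_force"],s["torque"],s["grip_width"])
d=cam("wrist");crop(d,150,0,410,280,2.1,"w11.png")
```

```text
[0.4965802  0.00228781 0.02799435] [[-0.1051  0.0012  0.028 ]] [-1.18757247 -2.3335235   3.01319486] [-0.64768529  0.18463125  0.03099904] 0.41319330268807625
```

View pics/w11.png

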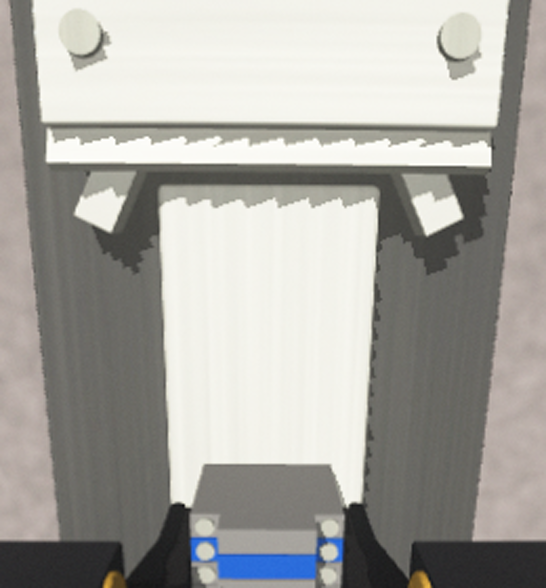

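Everything is centred (tongue 269, cheeks 268.5, lip 269) and the tongue front is at holder x ≈ -10 mm. I enter the pocket to about +8 mm, raised 0.3 mm to relieve the down pressure.

Call:
{"api": "play_rows", "payload": {"series": [0,0.002,0,-0.0003,0,0,0,0,0.004,0,-0.0003,0,0,0,0,0.006,0.0001,-0.0003,0,0,0,0,0.008,0.0001,-0.0003,0,0,0,0,0.01,0.0001,-0.0003,0,0,0,0,0.012,0.0001,-0.0003,0,0,0,0,0.014,0.0001,-0.0003,0,0,0,0,0.016,0.0001,-0.0003,0,0,0,0,0.0175,0.0001,-0.0003,0,0,0,0,0.0175,0.0001,-0.0003,0,0,0]}}

```text
time: 11.68
position: [0.5019, 0.0192, 0.0281]
tool_rot: [-2.548, -1.836, -0.0]
ft_force: [0.6, 0.1, -3.0]
grip_width: 0.408
```

```bash
cat > st.py <<'E'
from h import *
s=get_state();f=s["ft_force"];u=np.array([np.cos(HF[0]),np.sin(HF[0])])
print("tongue~",toH(s["position"][None])[0,:2]*1000+[95.5,0],"z",s["position"][2].round(4),"push",-(f[:2]@u).round(2),"lat",(f[1]*u[0]-f[0]*u[1]).round(2),"fz",f[2].round(2),"yaw",np.degrees(Ro.from_matrix(yawR(HF[0]).T@Ro.from_rotvec(s["tool_rot"]).as_matrix()).as_rotvec()).round(2),"gw",s["grip_width"].round(3),"t",s["time"])
E
python3 st.py
python3 - <<'E'
from h import *
d=cam("wrist");crop(d,150,0,410,280,2.1,"w12.png")
E
```

```text
Traceback (most recent call last):
  File "st.py", line 3, in <module>
    print("tongue~",toH(s["position"][None])[0,:2]*1000+[95.5,0],"z",s["position"][2].round(4),"push",-(f[:2]@u).round(2),"lat",(f[1]*u[0]-f[0]*u[1]).round(2),"fz",f[2].round(2),"yaw",np.degrees(Ro.from_matrix(yawR(HF[0]).T@Ro.from_rotvec(s["tool_rot"]).as_matrix()).as_rotvec()).round(2),"gw",s["grip_width"].round(3),"t",s["time"])
                                                                                                                                                                                                                                                                                                      ^^^^^^^^^^^^^^^^^^^^^
AttributeError: 'float' object has no attribute 'round'
```

View pics/w12.png

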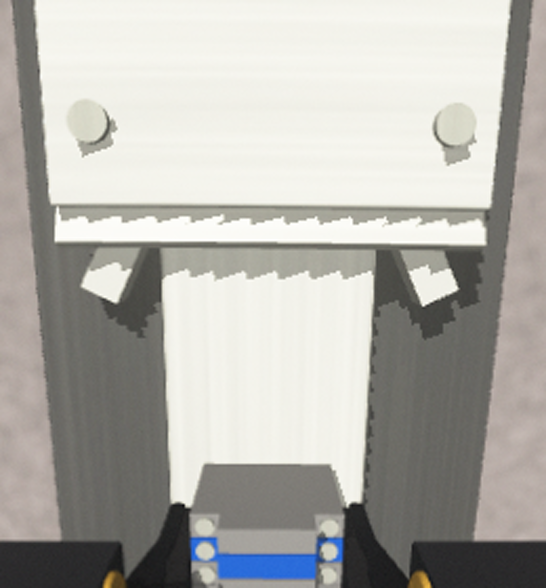

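Call:
{"api": "play_rows", "payload": {"series": [0,0,0,0.0002,0,0,0,0,0,0,0.0002,0,0,0,0,0,0,0.0002,0,0,0]}}

```text
time: 11.98
position: [0.5019, 0.0185, 0.028]
tool_rot: [-2.549, -1.836, -0.0]
ft_force: [0.3, 0.8, -2.8]
grip_width: 0.412
```

```bash
sed -i 's/s\["grip_width"\].round(3)/s["grip_width"]/;s/s\["position"\]\[2\].round(4)/s["position"][2]/' st.py; python3 st.py
```

```text
tongue~ [7.4 1.4] z 0.028029398339557383 push -0.89 lat -0.06 fz -2.8 yaw [ 0.    0.02 -0.21] gw 0.41218908569288415 t 11.9833
```

Step 1 should be met (tongue ≈ 7.5 mm). Now I creep forward in short calls to find the stop.

Call:
{"api": "play_rows", "payload": {"series": [0,0.001,0,0.0002,0,0,0,0,0.002,0,0.0002,0,0,0,0,0.003,0,0.0002,0,0,0,0,0.004,0,0.0002,0,0,0]}}

```text
time: 12.32
position: [0.5035, 0.0216, 0.028]
tool_rot: [2.55, 1.835, 0.0]
ft_force: [-0.5, -2.7, 0.0]
grip_width: 0.413
```

```bash
python3 st.py
```

```text
tongue~ [10.9  0.9] z 0.028024627764201282 push 2.75 lat -0.36 fz 0.0 yaw [-0.04 -0.01 -0.18] gw 0.41341457996794045 t 12.3167
```

Call:
{"api": "play_rows", "payload": {"series": [0,0.0006,0,0,0,0,0,0,0.0012,0,0,0,0,0]}}

```text
time: 12.48
position: [0.5039, 0.0229, 0.028]
tool_rot: [2.549, 1.835, 0.0]
ft_force: [-0.8, -2.7, 1.2]
grip_width: 0.406
```

```bash
python3 st.py
```

```text
tongue~ [12.2  0.9] z 0.028018432722544822 push 2.84 lat -0.13 fz 1.23 yaw [-0.04 -0.01 -0.2 ] gw 0.4064770912565135 t 12.4833
```

Drag is about 2.8 N. I continue one step at a time.

Call:
{"api": "play_rows", "payload": {"series": [0,0.0006,0,0,0,0,0,0,0.0012,0,0,0,0,0]}}

```text
time: 12.65
position: [0.5042, 0.0241, 0.028]
tool_rot: [2.549, 1.835, 0.0]
ft_force: [0.0, -2.8, 1.7]
grip_width: 0.406
```

Call:
{"api": "play_rows", "payload": {"series": [0,0.0006,0,0,0,0,0,0,0.0012,0,0,0,0,0]}}

```text
time: 12.82
position: [0.5045, 0.0252, 0.028]
tool_rot: [2.55, 1.835, 0.0]
ft_force: [-1.6, -2.6, 2.5]
grip_width: 0.409
```

Call:
{"api": "play_rows", "payload": {"series": [0,0.0006,0,-0.0002,0,0,0,0,0.0012,0,-0.0002,0,0,0]}}

```text
time: 12.98
position: [0.5048, 0.0268, 0.028]
tool_rot: [-2.549, -1.836, -0.0]
ft_force: [-1.9, -2.6, 1.6]
grip_width: 0.413
```

Call:
{"api": "play_rows", "payload": {"series": [0,0.0006,0,0,0,0,0,0,0.0012,0,0,0,0,0]}}

```text
time: 13.15
position: [0.5051, 0.0278, 0.028]
tool_rot: [-2.549, -1.836, 0.0]
ft_force: [-1.2, -2.4, 1.1]
grip_width: 0.405
```

Call:
{"api": "play_rows", "payload": {"series": [0,0.0006,0,0,0,0,0,0,0.0012,0,0,0,0,0]}}

```text
time: 13.32
position: [0.5054, 0.0289, 0.028]
tool_rot: [-2.55, -1.836, 0.0]
ft_force: [-1.6, -4.0, 1.1]
grip_width: 0.411
```

Call:
{"api": "play_rows", "payload": {"series": [0,0.0003,0,0,0,0,0,0,0.0006,0,0,0,0,0]}}

```text
time: 13.48
position: [0.5054, 0.029, 0.028]
tool_rot: [2.55, 1.835, -0.001]
ft_force: [-1.6, -4.2, 3.5]
grip_width: 0.407
```

Call:
{"api": "play_rows", "payload": {"series": [0,0.0003,0,0,0,0,0,0,0.0006,0,0,0,0,0]}}

```text
time: 13.65
position: [0.5055, 0.0291, 0.028]
tool_rot: [2.55, 1.835, -0.002]
ft_force: [-3.0, -6.6, 3.2]
grip_width: 0.413
```

```bash
python3 st.py
```

```text
tongue~ [18.6  1.4] z 0.02801324569402595 push 7.2 lat 0.68 fz 3.22 yaw [ 0.03 -0.06 -0.18] gw 0.4130985634258763 t 13.65
```

Contact: the push rises (7.2 N) while the position barely advances, with little lateral force. I continue in small steps towards about 15 N total.

Call:
{"api": "play_rows", "payload": {"series": [0,0.0003,0,-0.0002,0,0,0,0,0.0006,0,-0.0002,0,0,0]}}

```text
time: 13.82
position: [0.5054, 0.0293, 0.028]
tool_rot: [2.55, 1.834, -0.003]
ft_force: [-3.6, -6.3, 3.1]
grip_width: 0.412
```

```bash
python3 st.py
```

```text
tongue~ [18.8  1.5] z 0.027993494676034576 push 7.12 lat 1.36 fz 3.12 yaw [ 0.04 -0.1  -0.16] gw 0.41247029798131873 t 13.8167
```

Call:
{"api": "play_rows", "payload": {"series": [0,0.0003,0,-0.0001,0,0,0,0,0.0006,0,-0.0001,0,0,0]}}

```text
time: 13.98
position: [0.5054, 0.0294, 0.028]
tool_rot: [2.55, 1.834, -0.004]
ft_force: [-3.0, -7.7, 2.5]
grip_width: 0.41
```

```bash
python3 st.py
```

```text
tongue~ [18.9  1.5] z 0.028024731967280492 push 8.25 lat 0.33 fz 2.5 yaw [ 0.05 -0.13 -0.14] gw 0.4096556928919825 t 13.9833
```

Call:
{"api": "play_rows", "payload": {"series": [0,0.0004,0,0,0,0,0,0,0.0008,0,0,0,0,0]}}

```text
time: 14.15
position: [0.5054, 0.0295, 0.028]
tool_rot: [2.55, 1.833, -0.005]
ft_force: [-4.2, -8.9, 3.8]
grip_width: 0.41
```

```bash
python3 st.py
```

```text
tongue~ [19.   1.5] z 0.028012640316075525 push 9.79 lat 1.1 fz 3.76 yaw [ 0.07 -0.18 -0.13] gw 0.41016817940978795 t 14.15
```

Call:
{"api": "play_rows", "payload": {"series": [0,0.0003,0,0,0,0,0,0,0.0006,0,0,0,0,0]}}

```text
time: 14.32
position: [0.5055, 0.0296, 0.028]
tool_rot: [2.55, 1.833, -0.006]
ft_force: [-4.3, -10.3, 4.4]
grip_width: 0.404
```

```bash
python3 st.py
```

```text
tongue~ [19.1  1.5] z 0.028047079859628465 push 11.1 lat 0.74 fz 4.45 yaw [ 0.08 -0.21 -0.12] gw 0.4039324539273157 t 14.3167
```

Call:
{"api": "play_rows", "payload": {"series": [0,0.0004,0,0,0,0,0,0,0.0009,0,0,0,0,0]}}

```text
time: 14.48
position: [0.5055, 0.0297, 0.028]
tool_rot: [2.55, 1.832, -0.008]
ft_force: [-5.7, -11.2, 5.9]
grip_width: 0.408
```

```bash
python3 st.py
```

```text
tongue~ [19.2  1.6] z 0.02802137835226263 push 12.4 lat 1.79 fz 5.93 yaw [ 0.1  -0.27 -0.09] gw 0.4082481480814994 t 14.4833
```

Call:
{"api": "play_rows", "payload": {"series": [0,0.0003,0,0,0,0,0,0,0.0006,0,0,0,0,0]}}

```text
time: 14.65
position: [0.5055, 0.0298, 0.028]
tool_rot: [2.55, 1.832, -0.009]
ft_force: [-6.0, -12.5, 6.7]
grip_width: 0.408
```

```bash
python3 st.py
```

```text
tongue~ [19.3  1.6] z 0.028022839146655504 push 13.75 lat 1.67 fz 6.67 yaw [ 0.11 -0.3  -0.08] gw 0.40829974233637967 t 14.65
```

Call:
{"api": "play_rows", "payload": {"series": [0,0.0003,0,0,0,0,0,0,0.0005,0,0,0,0,0,0,0.0005,0,0,0,0,0,0,0.0005,0,0,0,0,0,0,0.0005,0,0,0,0,0,0,0.0005,0,0,0,0,0]}}

```text
time: 15.15
position: [0.5056, 0.0298, 0.028]
tool_rot: [2.551, 1.831, -0.009]
ft_force: [-6.0, -11.7, 5.3]
grip_width: 0.408
```

```bash
python3 st.py
python3 - <<'E'
from h import *
d=cam("wrist");crop(d,150,0,410,280,2.1,"w13.png")
E
python3 st.py
```

```text
tongue~ [19.3  1.5] z 0.02803615769759605 push 12.99 lat 1.97 fz 5.33 yaw [ 0.12 -0.32 -0.06] gw 0.40822961139001585 t 15.15
tongue~ [19.3  1.6] z 0.02802619898019906 push 13.48 lat 1.55 fz 6.63 yaw [ 0.12 -0.33 -0.06] gw 0.4081104711037925 t 15.2
```

View pics/w13.png

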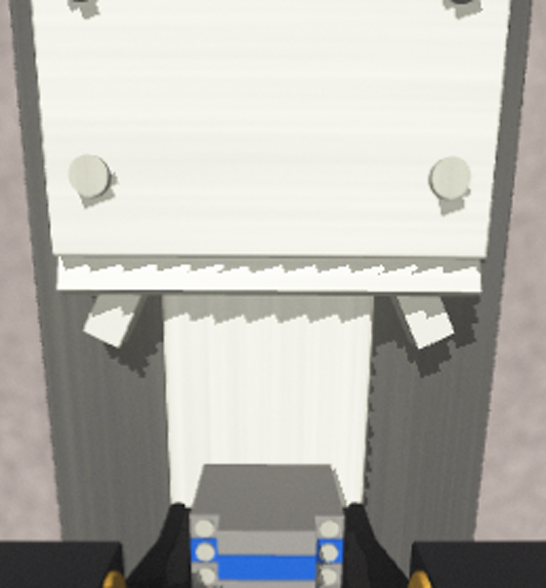

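The image shows the tongue centred under the lip (164..373, mid 268.5; cheeks mid 268). The net force on the stop is about 10 N, so I go a touch further and hold.

Call:
{"api": "play_rows", "payload": {"series": [0,0.0004,0,-0.0001,0,0,0,0,0.0008,0,-0.0002,0,0,0,0,0.0008,0,-0.0002,0,0,0,0,0.0008,0,-0.0002,0,0,0,0,0.0008,0,-0.0002,0,0,0,0,0.0008,0,-0.0002,0,0,0]}}

```text
time: 15.7
position: [0.5056, 0.0301, 0.0281]
tool_rot: [2.551, 1.831, -0.01]
ft_force: [-6.3, -13.2, 5.8]
grip_width: 0.411
```

```bash
python3 st.py
```

```text
tongue~ [19.6  1.6] z 0.028074053361167188 push 14.58 lat 1.76 fz 5.8 yaw [ 0.13 -0.37 -0.04] gw 0.4114485580776248 t 15.7
```

Net about 12 N was held. Now I ease off gradually to near zero hand force, so the bed's drag keeps the carrier on the stop, and then release.

Call:
{"api": "play_rows", "payload": {"series": [0,-0.001,0,0,0,0,0,0,-0.002,0,0,0,0,0,0,-0.003,0,0,0,0,0,0,-0.003,0,0,0,0,0]}}

```text
time: 16.03
position: [0.5057, 0.03, 0.0281]
tool_rot: [2.55, 1.833, -0.004]
ft_force: [-2.4, -7.3, 1.9]
grip_width: 0.411
```

```bash
python3 st.py
```

```text
tongue~ [19.5  1.5] z 0.028072829097954364 push 7.69 lat -0.12 fz 1.87 yaw [ 0.05 -0.16 -0.12] gw 0.41054458262202237 t 16.0333
```

Call:
{"api": "play_rows", "payload": {"series": [0,-0.001,0,0,0,0,0,0,-0.002,0,0,0,0,0,0,-0.002,0,0,0,0,0]}}

```text
time: 16.28
position: [0.5055, 0.0295, 0.0281]
tool_rot: [2.55, 1.834, -0.002]
ft_force: [-0.5, -6.4, -0.3]
grip_width: 0.411
```

```bash
python3 st.py
```

```text
tongue~ [19.   1.5] z 0.02812265912669947 push 6.26 lat -1.59 fz -0.32 yaw [ 0.03 -0.06 -0.16] gw 0.4109450607637193 t 16.2833
```

Call:
{"api": "play_rows", "payload": {"series": [0,-0.0005,0,0.0002,0,0,0,0,-0.001,0,0.0003,0,0,0,0,-0.001,0,0.0003,0,0,0]}}

```text
time: 16.53
position: [0.5055, 0.0294, 0.0281]
tool_rot: [-2.55, -1.835, 0.0]
ft_force: [-1.2, -3.5, -1.3]
grip_width: 0.409
```

```bash
python3 st.py
```

```text
tongue~ [18.9  1.4] z 0.02806039506871974 push 3.68 lat 0.06 fz -1.3 yaw [ 0.01 -0.01 -0.2 ] gw 0.4091752349305207 t 16.5333
```

Call:
{"api": "play_rows", "payload": {"series": [0,-0.0004,0,0.0002,0,0,0,0,-0.0004,0,0.0002,0,0,0,45,-0.0004,0,0.0002,0,0,0,50,-0.0004,0,0.0002,0,0,0,60,-0.0004,0,0.0002,0,0,0,75,-0.0004,0,0.0002,0,0,0,75,-0.0004,0,0.0002,0,0,0,75,-0.0004,0,0.0002,0,0,0,75,-0.0004,0,0.0002,0,0,0]}}

```text
time: 17.28
position: [0.5056, 0.0292, 0.0281]
tool_rot: [-2.55, -1.836, -0.001]
ft_force: [-0.4, 0.2, 0.2]
grip_width: 0.729
```

```bash
python3 st.py
python3 - <<'E'
from h import *
d=cam("wrist");crop(d,150,0,410,280,2.1,"w14.png")
E
```

```text
tongue~ [18.8  1.3] z 0.028089287005973875 push -0.09 lat 0.49 fz 0.16 yaw [-0.01  0.02 -0.21] gw 0.7294479682791021 t 17.2833
```

View pics/w14.png

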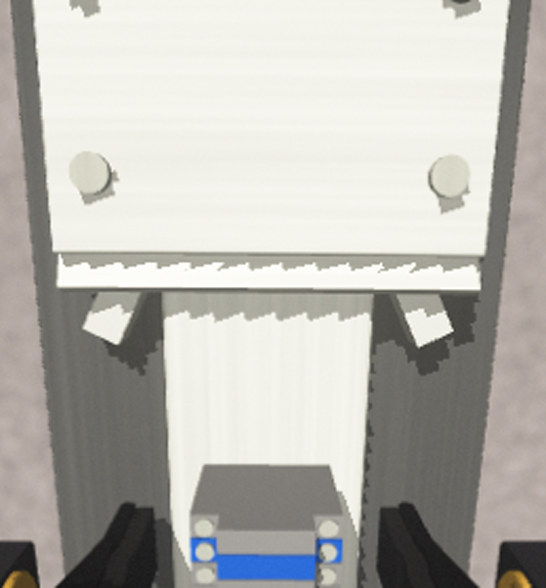

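Released. The carrier stayed put and is centred (mid 267.5, the same as the cheeks). I retreat upward.

Call:
{"api": "play_rows", "payload": {"series": [75,0,0,-0.01,0,0,0,75,0,0,-0.03,0,0,0,75,0,0,-0.06,0,0,0,75,0,0,-0.09,0,0,0,75,0,0,-0.12,0,0,0,75,0,0,-0.12,0,0,0,75,0,0,-0.12,0,0,0]}}

```text
time: 17.92
position: [0.5071, 0.0293, 0.1505]
tool_rot: [2.549, 1.835, 0.008]
ft_force: [-0.8, 0.0, -0.4]
grip_width: 0.751
```

Run:
```python
from h import *
d=cam("wrist");crop(d,0,0,560,420,1.4,"w15.png")
d=cam("scene");crop(d,0,0,560,420,1.4,"s15.png")
```

```text
(no output)
```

View pics/w15.png

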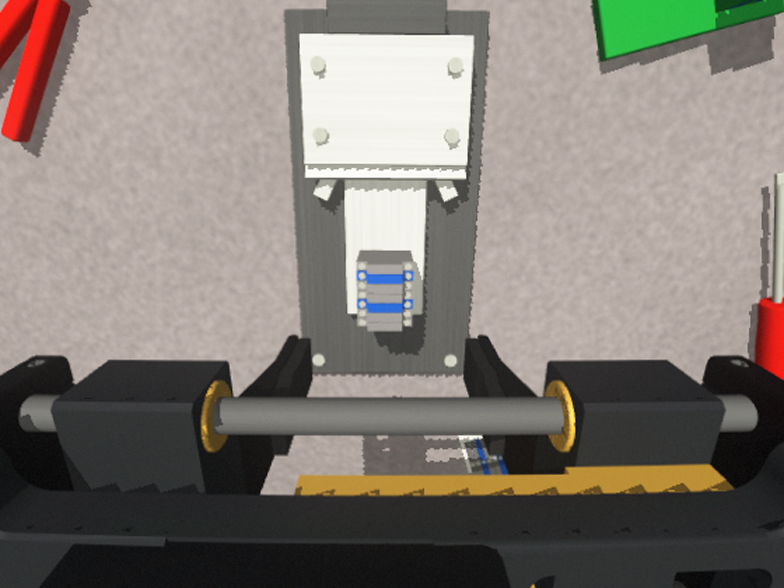

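View pics/s15.png

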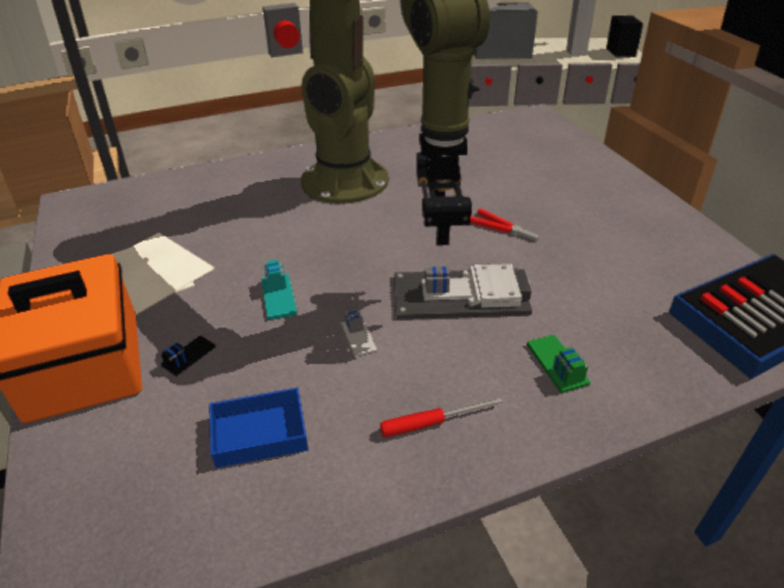

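The carrier lies flat and straight in the pocket: wrist (345..427, 180..315), centred below the cheeks at (323,190) and (447,190). Screwdriver, tray and pliers are where they were. I hand in.

```bash
python3 -c "
from bench import *
print(close_job())"
```

```text
the job is handed in; nothing more can be done
None
```

The carrier is in the pocket and I handed the job in at about 18 s. The handing-in gave no verdict, so I cannot confirm the result. I gripped the larger aluminium carrier by its terminals, set it on the bed, re-gripped it and slid it into the pocket until it met the stop.

- **Contact:** The stop was met at about 18 mm inside the mouth, with a bed drag of about 2.8 N.
- **Press:** I pressed with about 14.6 N in total, which is roughly 12 N on the stop. The extra down-pressure may have raised the drag, so the true net could be a little lower.
- **Release:** I eased off to under 4 N and released. The carrier moved back less than 1 mm as the load came off, as a sprung stop would give.

**Last checks:**
- The images show the carrier flat, released and centred to within about 0.5 mm, with no visible tilt.
- The gripper force was near zero after opening.
- The screwdriver, tray and pliers look undisturbed.
- The final contact force on the stop cannot be measured. I infer it from the stop's spring and the bed's drag.

**What went wrong or disagreed:**
- The carrier slipped about 8 mm in the fingers during the first lift, so it touched the bed early and was briefly pressed down with about 53 N at the wrist. That is below the 120 N wrist limit, though a limit of 40 N applies if the arm or gripper body itself presses on something; I believe only the carrier was touching.
- The arm's position reading put the carrier about 1.5 mm off the pocket's middle line, while the wrist pictures showed it centred. I went by the pictures.

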